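Scan the instrument rack and hold its spring gate open

ROBOT

A 7-joint arm with a two-finger parallel gripper is mounted at the origin on the work surface. World frame = base frame: x ahead of the robot, y to its left, z up, the work surface at z = 0. Lengths are in m, angles in degrees, forces in N, time in s.
With the tool pointing down it reaches from about 0.4 to 0.875 m from the base axis. Payload 4.4 kg.
Tool frame: the origin (TCP) lies at the very end of the fingers, on their centre line; the grasp point (between the pads) lies 19 mm behind it; z points along the fingers, y is the line along which they close (so a half turn about z gives the same grasp; the last joint's range is limited). The gripper opens to 85 mm and grips with 20 to 120 N. Pads are 22 mm wide; open, the fingers measure 114 mm over their backs; the gripper's body (76 mm by 85 mm) begins 54 mm behind the grasp point. The pads swing forward as they close: fully open they stand 13 mm farther back than shut.
Start: joints at [72.663, 36.005, 2.206, 86.941, -1.547, 57.084, -1.146], TCP at [0.153, -0.632, 0.21] pointing down, gripper open.
Joint ranges: [-175.42, 175.42], [-21.48, 121.26], [-71.46, 75.88], [10.55, 141.38], [-63.04, 243.04], [13.31, 113.54], [-168.57, 168.57]. Speed limits (degrees/s): [147.25, 147.25, 180, 180, 180, 180, 180].

INTERFACE

Orientations are given as [roll, pitch, yaw] about the fixed x, y, z axes, in that order (R = Rz(yaw) Ry(pitch) Rx(roll)).
In Python, from rig import r, cams gives the robot as it stands.
- The arm moves only by the tool arm_command, never from a script. Its argument "targets" is a list of rows, each a list of 7 numbers: the shift along the world's x, y, z in cm, then the turn, a rotation vector about the world's x, y, z in degrees, then the opening, from -1 (shut) to 1 (fully open). A call has 1 to 12 rows; each row shifts and turns the commanded pose from where the row before left it; what a row does not reach is not made up. A row lasts 1/10 s, in which the tool goes at most 50 mm and 8.59 degrees, less where a joint would pass 70% of its speed; a pose out of reach is approached as far as the arm can. A call with a gripper value outside its range is refused whole. The fingers move at their own pace and stop on an object; the grip force is fixed at half the most. Time passes only in rows, so rows that do not move let the fingers close. It gives the time, the measured TCP pose, the force and the opening at its end, in the units of the state.
- r.observe(): the state, without advancing time (a new reading comes with each control period).
- cams.snapshot(name): name is "side" or "top"; returns the picture (384x512x3 uint8, red, green, blue); there is no depth.
- cams.camera_info(name): a dict with "K" (3x3 intrinsics, pixels), "dist_coeffs" ([k1, k2, p1, p2, k3] as OpenCV has them; the pictures are not rectified), "camera_from_world" (4x4, takes a point from world to camera coordinates). Camera axes: x right, y down, z forward; pixel columns grow to the right and rows downward; lengths in m; the calibration is good to about 2 mm. A picture is of the moment at which its call begins. camera_info takes no time and is no camera call.
- r.sign_off(): hands the job in, once; it reports no verdict.
Trained networks look in the newest picture that a camera, given by its name, has taken for a name from the list of things; names that differ only in an ending like _2 or _b are one class to them, and where a whole thing is asked for, a point or a joint stands for the part that bears it (a point fixed in the world has none). Each returns a list of dicts, best first, with "confidence" (0 to 1); they miss things now and then, are a little off and sometimes report something else, mostly with a low value. They report only what shows in the picture. A call takes as long as a camera call. They do not tell look-alikes from the thing itself.
- cams.recognise(camera, name): "point" ([column, row] in pixels, amid what is visible of it).
- cams.masks_of(camera, name): "pixels" (384x512 bool, what is visible of it) and "point" ([column, row] in pixels, amid what is visible of it).
The state is a dict: "time_s": time; "qpos": joint angles; "joint_velocities": joint speeds; "joint_torque": joint torques, N m; "position": TCP position; "tcp_rot": TCP orientation; "contact_force": force on the tool from outside, world axes, zero at the start; "moment": the same for the moment, N m; "finger_gap": finger opening in m.
Only numpy, scipy, OpenCV 4.12 (cv2) and the standard library are available. Lean on these libraries where they do the work, as an engineer would, in place of code of your own. Each camera call takes 0.05 s, during which the arm holds its last target. There are 200 camera calls.

TASK

Release the ear instruments for use: with the gate still shut, take the code reader out of its holder, aim it squarely at the middle of the rack's barcode label from about 7 cm and keep it steady there for two seconds, then stand it back fully down in its holder and let go of it. Then swing the rack's spring gate open by its upright pin, all the way to the stop, and finish while holding it there with the fingers (the program ends holding; it springs shut if let go). Leave the other things on the desk where they are.

Things in the scene. Friction and masses are not known exactly. Their poses are not given: they have to be found in the camera images.
- reader: Pen-type code reader, loose, 80 to 160 g: a straight upright white bar 30 mm (its x) by 22 mm (its y), 150 mm long (z), 90 mm of it showing above its holder; lowest 24 mm a black nose 26 x 18 mm. Origin: centre of the reading window in the nose's lower end; z runs up the bar to its free top at 150 mm. It reads straight out along -z. Grip near the top, across the 22 mm (closing along y).
- holder: Black block 85 x 85 x 70 mm high, fixed to the desk, left or right of the rack, with an upright pocket 36 mm (its x) by 28 mm (its y), 60 mm deep, open at the top with a 4 mm chamfer. Origin: centre of its underside; z up. The reader's window rests 10 mm above the origin, the reader's x and y along the holder's.
- label (a point): Barcode label 36 x 56 mm, low on the rack's front, face tilted 0.44 rad from level towards the rack's front. Origin: centre of its face, 36 mm above the desk; z out of the face, y its long side. Read when the window is 45 to 105 mm away, the line of sight meets it within 15 mm of the centre and the bar is within 15 degrees of square to it, held still.
- rack: Rack fixed to the desk, front -x, z up, origin at desk level. Steel foot 12 mm high (x -100 to 70, y -115 to 125 mm); shelf 103 mm high (x 0 to 63, y -50 to 80) with four instruments hanging, tops 140 mm high; pivot pillar 32 mm thick, 109 mm high at x -20, y 90; stop post 12 mm thick, 102 mm high at x -71, y 81.
- gate (a joint): Angle of the spring gate (rad): 0 shut, lying across the rack's slots; grows as the pin swings out to the rack's front (-x), clockwise from above, about the upright pivot at x -20, y 90 mm in the rack's frame; stop at 1.15. A spring always pulls it shut: at the pin 1.8 N when shut, rising to 4.3 N at the stop.
- gate_pin (a point): The gate's arm: level steel bar 10 mm thick, 12 mm high, with an upright round pin 14 mm thick at its free end, 165 mm from the pivot. Origin: on the pin's axis at mid-height of the bar, 93 mm above the desk; z up, y along the bar to the pivot. Pin from 6 to 62 mm above the origin; pinch it from above or push it. Pin in the rack's frame: x = -20 - 165 sin(angle), y = 90 - 165 cos(angle) mm.
- bowl: Bystander, loose: a small open steel bowl, 84 mm wide, 45 mm high. Origin: centre of its underside.
- phone: Bystander, loose: a black phone lying flat, 150 x 72 x 9 mm. Origin: centre of its underside.
- bottle: Bystander, loose: an amber glass bottle, 42 mm thick, 85 mm high. Origin: centre of its underside.
- ear_model: Bystander, loose: an ear teaching model on a wooden foot 85 x 60 mm, 120 mm high. Origin: centre of its underside.
- carton: Bystander, loose: a plain carton 75 x 50 x 35 mm. Origin: centre of its underside.
There are look-alikes about, which are no part of the job. Several things have the shape of the reader; the one meant has the colours described above.

How it is judged (in metres and radians):
On the way, in this order (a step that is already met when the one before it is completed fails the run):
1. the held reader is aimed squarely at the label's middle and kept steady for a second, the gate still shut (x of label in the frame of reader between -0.018 and 0.018 m and y of label in the frame of reader between -0.018 and 0.018 m and z of label in the frame of reader between -0.11 and -0.04 m and angle between the z axis of reader and the z axis of label, either way round below 0.3 rad and angle between reader's own z axis and vertical below 1.2 rad and linear speed of reader below 0.03 m/s and angular speed of reader below 0.3 rad/s and contact force between reader and the fingers above 0.5 N and value of joint gate below 0.12 rad), for 1 s.
2. the reader stands fully down in its holder, let go, the gate still shut (z of reader in the frame of holder below 0.022 m and horizontal distance between reader and holder below 0.012 m and angle between reader's own z axis and vertical below 0.2 rad and contact force between reader and the arm below 0.1 N and value of joint gate below 0.12 rad), for 0.3 s.
At the end, for the whole second after the job is handed in: The gate is held at its stop (angle above 1.08 rad, at rest) by the fingers on its arm (more than 1 N), nothing else touching the gate; the reader stands in its holder: window within 22 mm of the holder's underside, within 12 mm of the middle, tilted less than 0.2 rad, untouched by the robot (value of joint gate above 1.08 rad and velocity of joint gate between -0.1 and 0.1 rad/s and contact force between gate and the fingers above 1 N and z of reader in the frame of holder below 0.022 m and horizontal distance between reader and holder below 0.012 m and angle between reader's own z axis and vertical below 0.2 rad and contact force between reader and the arm below 0.1 N and contact force between gate and reader below 0.1 N and contact force between gate and bowl below 0.1 N and contact force between gate and phone below 0.1 N and contact force between gate and bottle below 0.1 N and contact force between gate and ear_model below 0.1 N and contact force between gate and carton below 0.1 N); the arm keeps its last pose, push and grip.
It fails at once if a bystander (bowl, phone, bottle, ear model, or carton) is moved by more than 4 cm (distance of any of bowl, phone, bottle, ear_model, carton from where it was at the start of the episode above 0.04 m).
It also fails if it takes over 64 s, if anything falls off the work surface, if the arm or the gripper's body presses on something with over 40 N, if the wrist force passes 120 N, or if a joint passes its speed limit or range.

## Working session

There is one attempt and no reset: what is moved stays moved. The work goes in short steps, Python scripts to look and compute and a tool call to move; the robot and the scene stay as the last step left them, time stands still between calls to the robot, and variables do not carry over. Pictures are saved under pics/ and viewed, on a budget of 10 in all, crops included, one or two more only if the job needs it, and the job is handed in when it is done.

Besides the shell and the picture viewer there is one more tool, called after "Request:" as a command line: name --pt "numbers of a row" for each row, then --argument value for the rest. arm_command: Moves the arm, as the interface text tells. Its arguments: {"type":"object","properties":{"targets":{"type":"array","items":{"type":"array","items":{"type":"number"}}}},"required":["targets"]}

```bash
mkdir -p pics; ls
python3 - <<'E'
from rig import r,cams
import cv2,numpy as np
s=r.observe();print(s['time_s'],s['position'],s['tcp_rot'],s['finger_gap'])
ims=[]
for c in('side','top'):
    im=cams.snapshot(c);cv2.imwrite(f'pics/{c}0.png',im[:,:,::-1])
    i=cams.camera_info(c);print(c,np.round(i['K'],1).tolist(),i['dist_coeffs'],np.round(i['camera_from_world'],3).tolist())
    for n in('reader','holder','label','rack','gate','gate_pin','bowl','phone','bottle','ear_model','carton'):
        print(n,[(np.round(d['point']).tolist(),round(d['confidence'],2)) for d in cams.recognise(c,n)][:5])
E
```

```text
pics
0.0 [ 0.15232822 -0.63121511  0.20928951] [-1.79891466e+02  1.45391321e-03  1.35657242e+01] 0.0850518605761357
side [[477.9, 0.0, 264.1], [0.0, 477.9, 194.3], [0.0, 0.0, 1.0]] [-0.08788864  0.          0.          0.          0.        ] [[-0.984, -0.179, 0.021, 0.498], [-0.141, 0.693, -0.707, 0.145], [0.112, -0.698, -0.707, 1.15], [0.0, 0.0, 0.0, 1.0]]
reader [([255.0, 131.0], 0.82), ([299.0, 121.0], 0.79)]
holder [([296.0, 144.0], 0.87), ([224.0, 175.0], 0.43)]
label [([222.0, 192.0], 0.59)]
rack [([227.0, 193.0], 0.63)]
gate [([230.0, 175.0], 0.89)]
gate_pin [([331.0, 195.0], 0.57), ([229.0, 175.0], 0.56)]
bowl [([258.0, 320.0], 0.9)]
phone [([328.0, 198.0], 0.82)]
bottle [([298.0, 250.0], 0.88)]
ear_model [([170.0, 358.0], 0.68)]
carton [([246.0, 122.0], 0.68)]
top [[389.0, 0.0, 253.5], [0.0, 389.0, 189.0], [0.0, 0.0, 1.0]] [-0.1151893  0.         0.         0.         0.       ] [[-0.028, -0.999, 0.032, -0.004], [-0.982, 0.021, -0.186, 0.513], [0.185, -0.037, -0.982, 0.898], [0.0, 0.0, 0.0, 1.0]]
reader [([357.0, 162.0], 0.83), ([376.0, 198.0], 0.53)]
holder [([362.0, 208.0], 0.89)]
label [([272.0, 152.0], 0.7)]
rack [([270.0, 152.0], 0.84), ([85.0, 157.0], 0.29)]
gate [([268.0, 146.0], 0.81), ([363.0, 209.0], 0.45)]
gate_pin [([271.0, 146.0], 0.7), ([273.0, 152.0], 0.49)]
bowl [([377.0, 200.0], 0.74)]
phone [([296.0, 256.0], 0.57)]
bottle [([392.0, 146.0], 0.7), ([206.0, 231.0], 0.67)]
ear_model [([84.0, 158.0], 0.73)]
carton [([390.0, 150.0], 0.64)]
```

```bash
python3 -c "
import cv2
for c in('side','top'):cv2.imwrite(f'pics/{c}0b.png',cv2.resize(cv2.imread(f'pics/{c}0.png'),(800,600),interpolation=cv2.INTER_CUBIC))"
```

```text
(no output)
```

View pics/side0b.png

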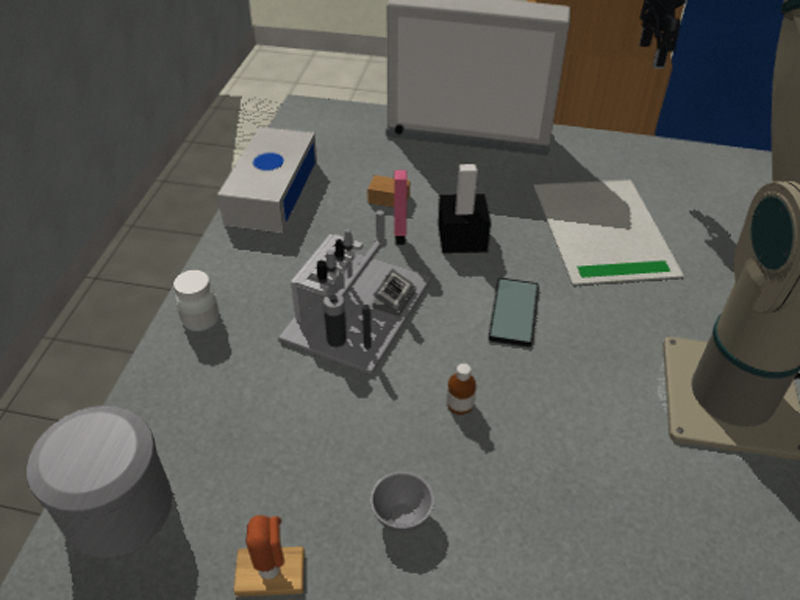

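View pics/top0b.png

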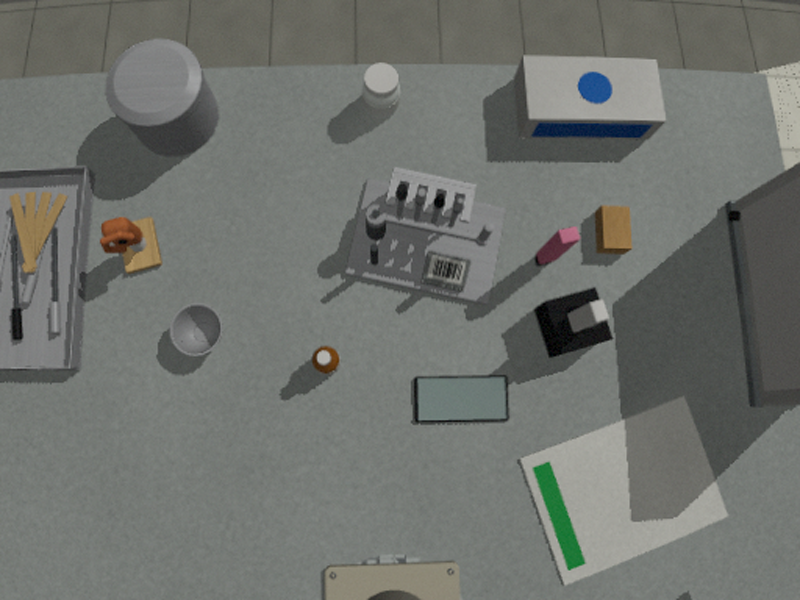

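The two views show a white bar standing in the black holder (side 299,121; top 376,200 in raw pixels). The pink bar beside it (side 255,131; top 357,158) is a look-alike. The trays and marker pens are not candidates. By the described colours I choose the white bar, and I'll check it in close crops.

```bash
python3 -c "
import cv2
a=cv2.imread('pics/top0.png')[100:240,215:400];cv2.imwrite('pics/ct.png',cv2.resize(a,None,fx=4.2,fy=4.2,interpolation=cv2.INTER_CUBIC))
a=cv2.imread('pics/side0.png')[95:245,170:330];cv2.imwrite('pics/cs.png',cv2.resize(a,None,fx=4,fy=4,interpolation=cv2.INTER_CUBIC))"
```

```text
(no output)
```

View pics/ct.png

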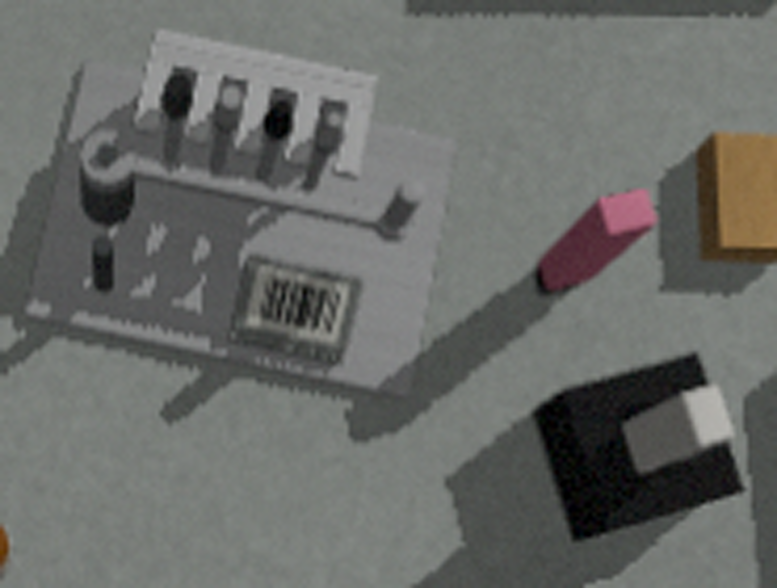

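View pics/cs.png

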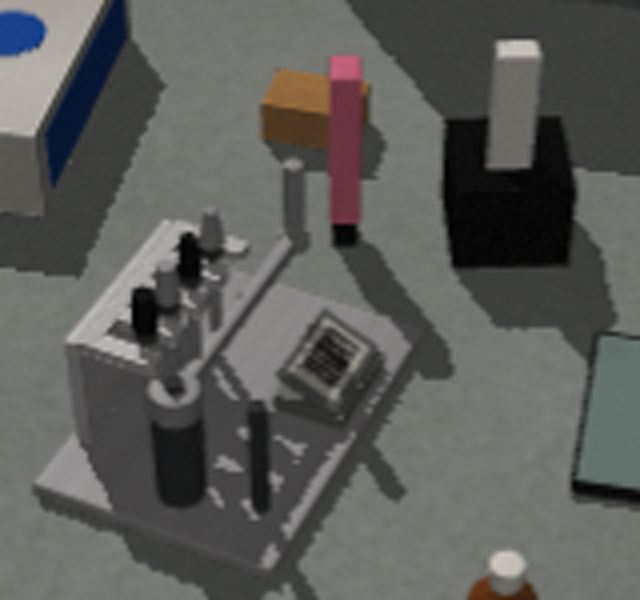

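The crops confirm it: the reader is a white bar in the black holder, with its top at crop (709,416) in the top view and (518,50) in the side view. The pink bar is the look-alike. The rack corners, pin and label are clear, so I fit poses next.

```bash
cat > h.py <<'E'
import numpy as np,cv2
from rig import r,cams
from scipy.optimize import least_squares
def proj(c,P):
    i=cams.camera_info(c);T=np.array(i['camera_from_world'],float)
    return cv2.projectPoints(np.atleast_2d(P).astype(float),cv2.Rodrigues(T[:3,:3])[0],T[:3,3],np.array(i['K'],float),np.array(i['dist_coeffs'],float))[0][:,0]
def place(p,L):
    c,s=np.cos(p[2]),np.sin(p[2]);L=np.atleast_2d(L).astype(float)
    return np.c_[p[0]+c*L[:,0]-s*L[:,1],p[1]+s*L[:,0]+c*L[:,1],L[:,2]]
def ct(u):return (np.array(u)+.5)/4.2-.5+[215,100]
def cs(u):return (np.array(u)+.5)/4-.5+[170,95]
def fit(obs,p0):
    L=[np.array([o[1] for o in obs if o[0]==c])/1000 for c in('top','side')]
    U=[np.array([(ct if c=='top' else cs)(o[2]) for o in obs if o[0]==c]) for c in('top','side')]
    f=lambda p:np.concatenate([(proj(c,place(p,l))-u).ravel() for c,l,u in zip(('top','side'),L,U)])
    q=least_squares(f,p0,loss='soft_l1');return q.x,f(q.x).reshape(-1,2)
E
python3 - <<'E'
from h import *
for c in('top','side'):
    T=np.array(cams.camera_info(c)['camera_from_world']);print(c,-T[:3,:3].T@T[:3,3])
rk=[('top',(70,125,12),(85,62)),('top',(70,-115,12),(455,140)),('top',(-100,-115,12),(410,388)),('top',(-100,125,12),(28,310)),
('top',(-20,90,109),(106,155)),('top',(0,-50,103),(357,173)),('top',(63,-50,103),(377,75)),('top',(63,80,103),(155,30)),('top',(-20,-75,155),(410,190)),('top',(-71,81,102),(103,243)),
('side',(-20,-75,155),(293,164)),('side',(-100,-115,12),(418,342)),('side',(-100,125,12),(268,562)),('side',(70,125,12),(38,485)),('side',(-71,81,102),(259,405)),('side',(-20,90,109),(175,393)),('side',(63,80,103),(68,343)),('side',(63,-50,103),(165,222))]
p,e=fit(rk,[.6,0,0]);print('rack',p,np.degrees(p[2]));print(np.round(e,1).tolist())
def f(x):return np.r_[(proj('top',[x[0],x[1],.036])-ct((303,303))).ravel(),(proj('side',[x[0],x[1],.036])-cs((330,358))).ravel()]
q=least_squares(f,[.6,-.05]);print('label',q.x,f(q.x)); c,s=np.cos(p[2]),np.sin(p[2]);d=q.x-p[:2];print('in rack',c*d[0]+s*d[1],-s*d[0]+c*d[1])
hd=[('top',(15,11,160),(683,393)),('top',(15,-11,160),(717,384)),('top',(-15,-11,160),(732,433)),('top',(-15,11,160),(698,445)),('side',(0,0,160),(518,50)),
('top',(42.5,-42.5,70),(697,353)),('top',(-42.5,-42.5,70),(743,490))]
p,e=fit(hd,[.55,-.25,.3]);print('holder',p,np.degrees(p[2]));print(np.round(e,1).tolist())
for c in('top','side'):
    u=proj(c,place(p,np.array([[42.5,42.5,70],[42.5,-42.5,70],[-42.5,-42.5,70],[-42.5,42.5,70],[0,0,160]])/1000))
    o,k=((215,100),4.2) if c=='top' else ((170,95),4);print(c,np.round((u-o)*k).tolist())
E
```

```text
top [0.33744072 0.01846865 0.97786928]
side [0.38123034 0.79146465 0.90451741]
rack [ 0.62624751 -0.0778123  -0.23299298] -13.34951466074311
[[-0.8, -1.0], [0.3, -0.8], [-0.1, 2.4], [-1.5, 1.5], [-0.1, -0.4], [-0.1, 0.5], [-0.2, -0.7], [-0.4, -1.1], [0.1, 0.0], [-0.2, 0.9], [0.3, -0.3], [2.1, -4.0], [1.5, 2.1], [-1.6, -0.4], [0.2, -0.1], [0.1, -3.2], [-1.1, -1.5], [-0.2, -2.0]]
label [ 0.55671129 -0.10013206] [-0.45815059  0.09851935  0.01842727 -0.7062274 ]
in rack -0.06250390549815618 -0.03777193748080476
holder [ 0.46519883 -0.29489194  0.23627887] 13.537782243294354
[[-0.9, -0.3], [0.2, -0.7], [0.9, 0.7], [-0.2, 0.4], [-0.1, -0.6], [-0.2, 0.3], [0.3, -0.5]]
top [[559.0, 386.0], [695.0, 349.0], [741.0, 489.0], [604.0, 529.0], [706.0, 412.0]]
side [[454.0, 190.0], [444.0, 117.0], [560.0, 115.0], [576.0, 188.0], [518.0, 46.0]]
```

Request:
arm_command --pt "3.13 3.36 0 0 0 0 1" --pt "3.13 3.36 0 0 0 0 1" --pt "3.13 3.36 0 0 0 0 1" --pt "3.13 3.36 0 0 0 0 1" --pt "3.13 3.36 0 0 0 0 1" --pt "3.13 3.36 0 0 0 0 1" --pt "3.13 3.36 0 0 0 0 1" --pt "3.13 3.36 0 0 0 0 1" --pt "3.13 3.36 0 0 0 0 1" --pt "3.13 3.36 0 0 0 0 1" --pt "0 0 0 0 0 0 1" --pt "0 0 0 0 0 0 1"

```text
time_s: 2.4
position: [0.4663, -0.2948, 0.2102]
tcp_rot: [180.0, -0.0, 13.8]
contact_force: [0.2, -1.1, -0.1]
finger_gap: 0.0853
```

Descend to z≈0.116, then close.

Request:
arm_command --pt "-0.1 0 -2.4 0 0 0 1" --pt "0 0 -2.4 0 0 0 1" --pt "0 0 -2.4 0 0 0 1" --pt "0 0 -2.2 0 0 0 1" --pt "0 0 0 0 0 0 1" --pt "0 0 0 0 0 0 1"

```text
time_s: 3.0
position: [0.4636, -0.2973, 0.1165]
tcp_rot: [180.0, 0.0, 13.4]
contact_force: [1.3, 0.4, 0.4]
finger_gap: 0.0857
```

Request:
arm_command --pt "0 0 0 0 0 0 -1" --pt "0 0 0 0 0 0 -1" --pt "0 0 0 0 0 0 -1" --pt "0 0 0 0 0 0 -1" --pt "0 0 0 0 0 0 -1" --pt "0 0 0 0 0 0 -1" --pt "0 0 0 0 0 0 -1" --pt "0 0 0 0 0 0 -1"

```text
time_s: 3.8
position: [0.4651, -0.2962, 0.1169]
tcp_rot: [179.9, -0.1, 13.6]
contact_force: [0.4, 0.0, 5.3]
finger_gap: 0.0207
```

Request:
arm_command --pt "0 0 2 0 0 0 -1" --pt "0 0 3 0 0 0 -1" --pt "0 0 3 0 0 0 -1" --pt "0 0 3 0 0 0 -1" --pt "0 0 1.5 0 0 0 -1" --pt "0 0 0 0 0 0 -1"

```text
time_s: 4.4
position: [0.4656, -0.2965, 0.2431]
tcp_rot: [179.8, -0.2, 13.6]
contact_force: [0.5, -0.9, -2.2]
finger_gap: 0.0213
```

Run:
```python
from h import *
import cv2
a=cams.snapshot('side')[40:220,170:410,::-1];cv2.imwrite('pics/l.png',cv2.resize(a,None,fx=3,fy=3,interpolation=cv2.INTER_CUBIC))
```

```text
(no output)
```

View pics/l.png

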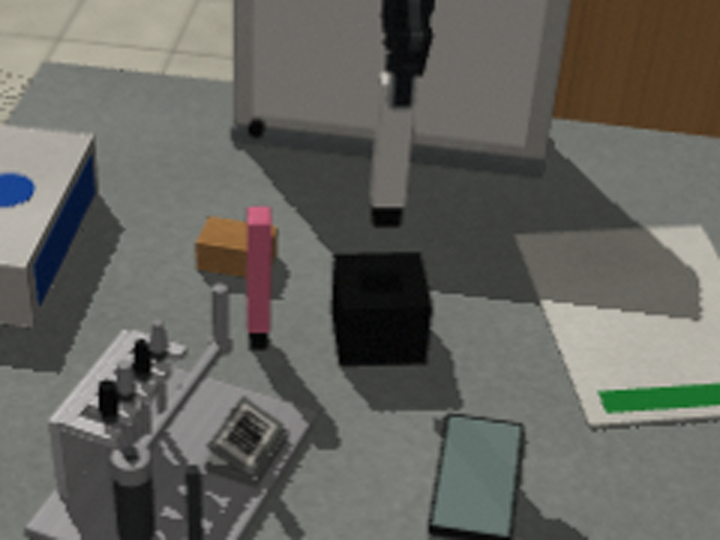

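The black-nosed white reader is held above the holder: nose at crop (387,215), empty pocket at (380,283). Moving to the aiming pose.

Request:
arm_command --pt "0.3 3.0 0 -1.16 -4.9 0 -1" --pt "0.3 3.0 0 -1.16 -4.9 0 -1" --pt "0.3 3.05 -0.4 -1.16 -4.9 0 -1" --pt "0.3 3.05 -0.8 -1.17 -4.9 0 -1" --pt "0.3 3.05 -1.2 -1.17 -4.93 0 -1" --pt "0.3 3.05 -1.2 0 0 0 -1" --pt "0.1 3.0 -1.1 0 0 0 -1" --pt "0 0 0 0 0 0 -1" --pt "0 0 0 0 0 0 -1"

```text
time_s: 5.35
position: [0.4713, -0.1182, 0.1982]
tcp_rot: [169.8, -16.7, 14.8]
contact_force: [-0.6, -0.7, -0.4]
finger_gap: 0.021
```

Run:
```python
from h import *
from scipy.spatial.transform import Rotation as R
for c,(x,y,w,h) in(('side',(170,60,200,170)),('top',(215,90,160,140))):
    a=cams.snapshot(c);cv2.imwrite(f'pics/aim_{c}.png',a[:,:,::-1])
A=cv2.imread('pics/aim_side.png')[60:230,160:320];B=cv2.imread('pics/aim_top.png')[90:260,215:375]
cv2.imwrite('pics/aim.png',cv2.resize(np.hstack([A,B]),None,fx=2.5,fy=2.5,interpolation=cv2.INTER_CUBIC))
for c in('side','top'):
    for n in('reader',):print(c,[(np.round(d['point']).tolist(),round(d['confidence'],2)) for d in cams.recognise(c,n)])
s=r.observe();M=R.from_euler('xyz',s['tcp_rot'],degrees=True).as_matrix();t=-M[:,2];p=np.array(s['position']);print(s['time_s'],p,s['tcp_rot'],t)
w=p-t*.1065;l=np.array([.5567,-.1001,.036]);print('window',w,'label along',(w-l)@t,'off',(w-l)-((w-l)@t)*t,'ang',np.degrees(np.arccos(t@[-.4144,.0983,.9048])))
q=[w,w+.024*t,w+.15*t,l]
print('side px',((proj('side',q)-[160,60])*2.5).round().tolist());print('top px',((proj('top',q)-[215,90])*2.5+[400,0]).round().tolist())
```

```text
side [([257.0, 128.0], 0.77), ([284.0, 144.0], 0.66)]
top [([357.0, 159.0], 0.68), ([209.0, 232.0], 0.3)]
5.55 [ 0.47229381 -0.11963323  0.1995382 ] [169.74203368 -16.88456796  14.63820493] [-0.32152862  0.1000737   0.94159684]
window [ 0.50653661 -0.13029108  0.09925814] label along 0.07267129584361634 off [-0.02679749 -0.03746357 -0.00516892] ang 5.711554027446542
side px [[284.0, 251.0], [292.0, 237.0], [338.0, 154.0], [230.0, 309.0]]
top px [[621.0, 241.0], [623.0, 245.0], [634.0, 268.0], [578.0, 205.0]]
```

View pics/aim.png

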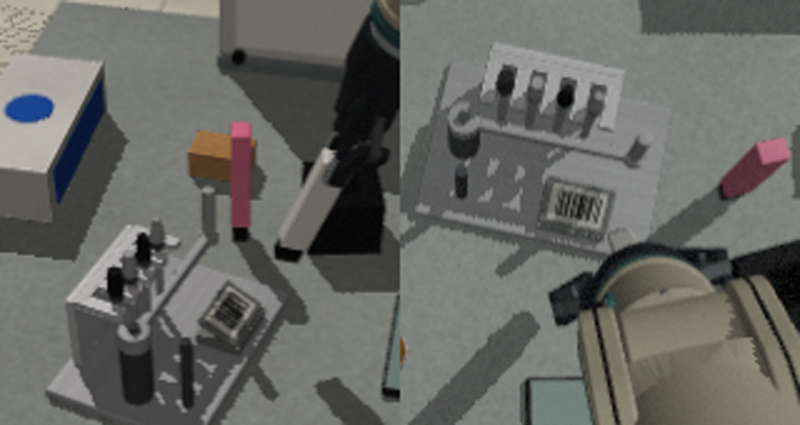

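Request:
arm_command --pt "0.3 1.0 -0.1 0 -1.5 0.2 -1" --pt "0.3 1.0 -0.1 0 -1.5 0.2 -1" --pt "0.3 1.0 -0.1 -0.1 -1.5 0.2 -1" --pt "0.2 0.7 -0.1 0 -1.2 0 -1" --pt "0 0 0 0 0 0 -1" --pt "0 0 0 0 0 0 -1"

```text
time_s: 6.15
position: [0.4784, -0.0934, 0.1951]
tcp_rot: [168.4, -20.5, 15.4]
contact_force: [1.0, -0.0, -0.7]
finger_gap: 0.0209
```

```bash
cat > aim.py <<'E'
from h import *
from scipy.spatial.transform import Rotation as R
s=r.observe();M=R.from_euler('xyz',s['tcp_rot'],degrees=True).as_matrix();t=-M[:,2];p=np.array(s['position']);print(s['time_s'],p,s['tcp_rot'],t)
l=np.array([.5567,-.1001,.036]);n=np.array([-.4144,.0983,.9048])
w=p-t*.1065;print('window',w,'label along',(w-l)@t,'off',(w-l)-((w-l)@t)*t,'ang',np.degrees(np.arccos(t@n)))
im=cams.snapshot('side');cv2.imwrite('pics/aim2.png',im[:,:,::-1])
# nominal box outline vs picture
x,y=M[:,0],-M[:,1]
q=[w,w+.024*t,w+.08*t,w+.15*t,l];P=proj('side',q);print('side px',P.round(1).tolist())
c=P[1].mean();x0,y0=(P[2]-[50,45]).astype(int)
a=cv2.resize(im[y0:y0+100,x0:x0+100,::-1],None,fx=6,fy=6,interpolation=cv2.INTER_CUBIC)
for h in(0,.024,.15):
    k=((proj('side',[w+h*t+x*i*.015+y*j*.011 for i,j in((1,1),(1,-1),(-1,-1),(-1,1))])+.5-[x0,y0])*6).astype(np.int32)
    cv2.polylines(a,[k],True,(0,255,0),1)
cv2.imwrite('pics/aim2c.png',a);print('off',x0,y0)
E
python3 aim.py
```

```text
6.15 [ 0.47839328 -0.09337157  0.19508526] [168.36050572 -20.54083313  15.41992397] [-0.38493328  0.10311448  0.91716617]
window [ 0.51938867 -0.10435327  0.09740706] label along 0.07024427882799927 off [-0.01027197 -0.01149647 -0.00301861] ang 1.8038443747466284
side px [[267.0, 166.8], [270.7, 161.4], [279.7, 148.0], [292.0, 129.9], [252.1, 183.4]]
off 229 103
```

View pics/aim2c.png

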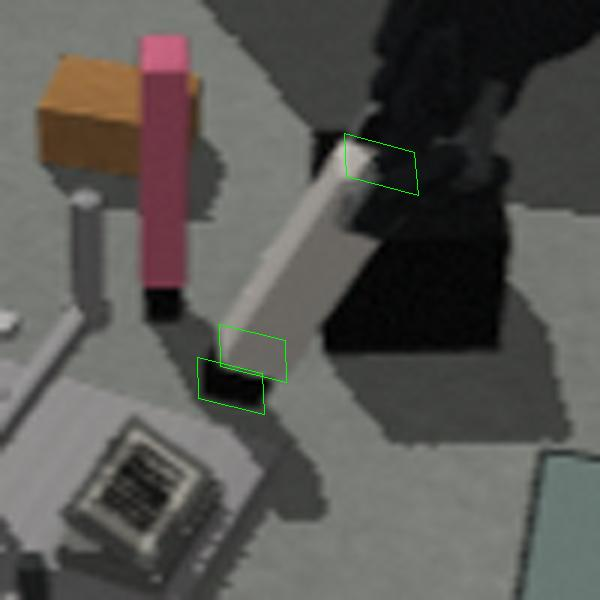

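Overlay check: the drawn nominal bar lies on the seen one, with the nose at crop (232,385) and a lean difference of about 2°. I'll apply the last 12 mm correction, then hold for over two seconds.

Request:
arm_command --pt "0.2 0.4 0.05 0 -0.6 0 -1" --pt "0.2 0.4 0.05 0 -0.6 0 -1" --pt "0.1 0.3 0 0 -0.5 0 -1" --pt "0 0 0 0 0 0 -1" --pt "0 0 0 0 0 0 -1"

```text
time_s: 6.7
position: [0.4837, -0.082, 0.1962]
tcp_rot: [167.9, -22.2, 15.6]
contact_force: [0.3, -0.6, -0.1]
finger_gap: 0.0209
```

```bash
python3 aim.py
```

```text
6.7 [ 0.48369258 -0.08197408  0.19618799] [167.85957207 -22.20639676  15.62456239] [-0.41248066  0.10302082  0.90512232]
window [ 0.52762177 -0.09294579  0.09979246] label along 0.07047121933998693 off [-1.02145987e-05 -1.05797372e-04  7.38685469e-06] ang nan
side px [[263.0, 168.6], [266.9, 163.3], [276.5, 150.2], [289.6, 132.5], [252.1, 183.4]]
off 226 105aim.py:5: RuntimeWarning: invalid value encountered in arccos
  w=p-t*.1065;print('window',w,'label along',(w-l)@t,'off',(w-l)-((w-l)@t)*t,'ang',np.degrees(np.arccos(t@n)))
```

Request:
arm_command --pt "0 0 0 0 0 0 -1" --pt "0 0 0 0 0 0 -1" --pt "0 0 0 0 0 0 -1" --pt "0 0 0 0 0 0 -1" --pt "0 0 0 0 0 0 -1" --pt "0 0 0 0 0 0 -1" --pt "0 0 0 0 0 0 -1" --pt "0 0 0 0 0 0 -1" --pt "0 0 0 0 0 0 -1" --pt "0 0 0 0 0 0 -1" --pt "0 0 0 0 0 0 -1" --pt "0 0 0 0 0 0 -1"

```text
time_s: 7.95
position: [0.4836, -0.0815, 0.196]
tcp_rot: [167.9, -22.2, 15.6]
contact_force: [-0.0, -0.5, -1.0]
finger_gap: 0.0207
```

Request:
arm_command --pt "0 0 0 0 0 0 -1" --pt "0 0 0 0 0 0 -1" --pt "0 0 0 0 0 0 -1" --pt "0 0 0 0 0 0 -1" --pt "0 0 0 0 0 0 -1" --pt "0 0 0 0 0 0 -1" --pt "0 0 0 0 0 0 -1" --pt "0 0 0 0 0 0 -1" --pt "0 0 0 0 0 0 -1" --pt "0 0 0 0 0 0 -1" --pt "0 0 0 0 0 0 -1" --pt "0 0 0 0 0 0 -1"

```text
time_s: 9.15
position: [0.4835, -0.0815, 0.196]
tcp_rot: [167.9, -22.2, 15.6]
contact_force: [-0.1, 0.1, -1.3]
finger_gap: 0.0209
```

```bash
python3 aim.py 2>/dev/null
```

```text
9.15 [ 0.48354669 -0.081514    0.19604236] [167.88478418 -22.22039293  15.64909153] [-0.41265524  0.10236088  0.90511762]
window [ 0.52749448 -0.09241543  0.09964733] label along 0.0704467334857343 off [-0.00013531  0.00047358 -0.00011525] ang nan
side px [[263.0, 168.8], [266.9, 163.5], [276.6, 150.4], [289.6, 132.6], [252.1, 183.4]]
off 226 105
```

View pics/aim2c.png

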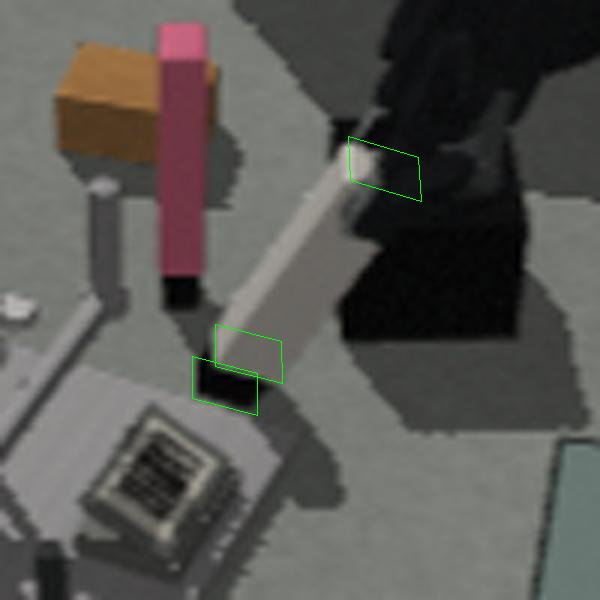

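The hold is steady. The nose sits within about 1 pixel of the prediction (crop 230,385), and the gate is still shut. Returning above the holder.

Request:
arm_command --pt "-0.15 -1.6 0.6 0.48 2.04 0 -1" --pt "-0.15 -1.8 0.6 0.48 2.04 0 -1" --pt "-0.15 -1.8 0.6 0.48 2.04 0 -1" --pt "-0.15 -1.8 0.6 0.48 2.04 0 -1" --pt "-0.15 -1.8 0.6 0.48 2.04 0 -1" --pt "-0.15 -1.8 0.5 0.48 2.04 0 -1" --pt "-0.15 -1.8 0.5 0.48 2.04 0 -1" --pt "-0.15 -1.8 0.5 0.48 2.04 0 -1" --pt "-0.15 -1.8 0 0.48 2.04 0 -1" --pt "-0.15 -1.8 0 0.48 2.04 0 -1" --pt "-0.15 -1.8 0 0.48 2.04 0 -1" --pt "-0.15 -1.8 0 0.48 2.04 0 -1"

```text
time_s: 10.4
position: [0.4669, -0.2874, 0.2366]
tcp_rot: [178.7, -1.0, 13.3]
contact_force: [-0.1, 0.3, -0.5]
finger_gap: 0.0208
```

Request:
arm_command --pt "0 0 0 0 0 0 -1" --pt "0 0 0 0 0 0 -1" --pt "0 0 0 0 0 0 -1"

```text
time_s: 10.7
position: [0.467, -0.2851, 0.2367]
tcp_rot: [178.7, -1.1, 13.4]
contact_force: [0.1, 0.2, -0.1]
finger_gap: 0.0209
```

```bash
python3 -c "
from h import *
from scipy.spatial.transform import Rotation as R
s=r.observe();a=R.from_euler('xyz',s['tcp_rot'],degrees=True);b=R.from_euler('xyz',[180,0,13.55],degrees=True)
print((b*a.inv()).as_rotvec(degrees=True),np.array([.4652,-.2962,.2365])-s['position'])"; sed -i 's/;print(.off.,x0,y0)//' aim.py; python3 aim.py 2>/dev/null
```

```text
[1.04318117 1.39295689 0.18672988] [-0.00177349 -0.01107755 -0.0002073 ]
10.7 [ 0.46697349 -0.28512245  0.2367073 ] [178.66113655  -1.11185559  13.37624745] [-0.02427824  0.01824373  0.99953876]
window [ 0.46955912 -0.28706541  0.13025642] label along 0.09291762854524899 off [-0.084885   -0.18866057  0.00138165] ang 23.61799725687361
side px [[296.7, 117.0], [297.5, 109.9], [299.4, 92.6], [302.0, 69.5], [252.1, 183.4]]
```

View pics/aim2c.png

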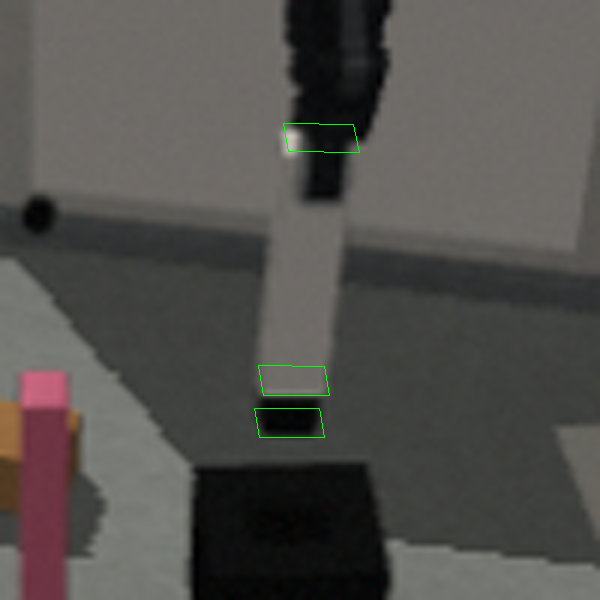

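The overlay matches the bar and nose (nose at crop 290,415), so there was no slip. Correcting the pose, then descending.

Request:
arm_command --pt "-0.1 -0.4 0 0.4 0.5 0.1 -1" --pt "-0.05 -0.4 0 0.3 0.5 0.05 -1" --pt "0 -0.3 0 0.3 0.4 0 -1" --pt "0 0 0 0 0 0 -1" --pt "0 0 0 0 0 0 -1" --pt "0 0 0 0 0 0 -1"

```text
time_s: 11.35
position: [0.4657, -0.2971, 0.2367]
tcp_rot: [180.0, 0.0, 13.4]
contact_force: [-0.9, 0.7, -0.4]
finger_gap: 0.0208
```

Request:
arm_command --pt "0 0.05 -2 0 0 0 -1" --pt "0 0 -2 0 0 0 -1" --pt "0 0 -1.5 0 0 0 -1" --pt "0 0 -1 0 0 0 -1" --pt "0 0 -1 0 0 0 -1" --pt "0 0 -1 0 0 0 -1" --pt "0 0 -1 0 0 0 -1" --pt "0 0 -1 0 0 0 -1" --pt "0 0 0 0 0 0 -1"

```text
time_s: 12.25
position: [0.4649, -0.2967, 0.1304]
tcp_rot: [-180.0, 0.1, 13.4]
contact_force: [0.7, 0.3, -0.4]
finger_gap: 0.0208
```

Request:
arm_command --pt "0 0 -0.5 0 0 0 -1" --pt "0 0 -0.5 0 0 0 -1" --pt "0 0 -0.3 0 0 0 -1" --pt "0 0 0 0 0 0 -1" --pt "0 0 0 0 0 0 -1"

```text
time_s: 12.75
position: [0.4658, -0.2969, 0.1189]
tcp_rot: [179.9, 0.0, 13.4]
contact_force: [0.8, 0.5, -0.6]
finger_gap: 0.0207
```

Request:
arm_command --pt "0 0 -0.2 0 0 0 -1" --pt "0 0 0 0 0 0 -1" --pt "0 0 0 0 0 0 1" --pt "0 0 0 0 0 0 1" --pt "0 0 0 0 0 0 1" --pt "0 0 0 0 0 0 1" --pt "0 0 0 0 0 0 1" --pt "0 0 0 0 0 0 1" --pt "0 0 0 0 0 0 1" --pt "0 0 0 0 0 0 1"

```text
time_s: 13.75
position: [0.4658, -0.2969, 0.1168]
tcp_rot: [179.9, 0.0, 13.4]
contact_force: [-0.6, -0.0, 0.2]
finger_gap: 0.0851
```

Request:
arm_command --pt "0 0 2 0 0 0 1" --pt "0 0 3 0 0 0 1" --pt "0 0 3 0 0 0 1" --pt "0 0 3 0 0 0 1" --pt "0 0 0 0 0 0 1" --pt "0 0 0 0 0 0 1"

```text
time_s: 14.35
position: [0.4658, -0.2972, 0.2271]
tcp_rot: [179.9, -0.0, 13.4]
contact_force: [-0.2, -0.4, -0.2]
finger_gap: 0.0856
```

Run:
```python
from h import *
a=cams.snapshot('side');cv2.imwrite('pics/put.png',a[:,:,::-1])
a=a[85:185,240:340,::-1];b=cv2.imread('pics/side0.png')[85:185,240:340]
cv2.imwrite('pics/putc.png',cv2.resize(np.hstack([b,a]),None,fx=4,fy=4,interpolation=cv2.INTER_CUBIC))
T=cams.snapshot('top');s=r.observe();print(s['time_s'],s['position'])
```

```text
14.45 [ 0.46483631 -0.29684862  0.22571379]
```

View pics/putc.png

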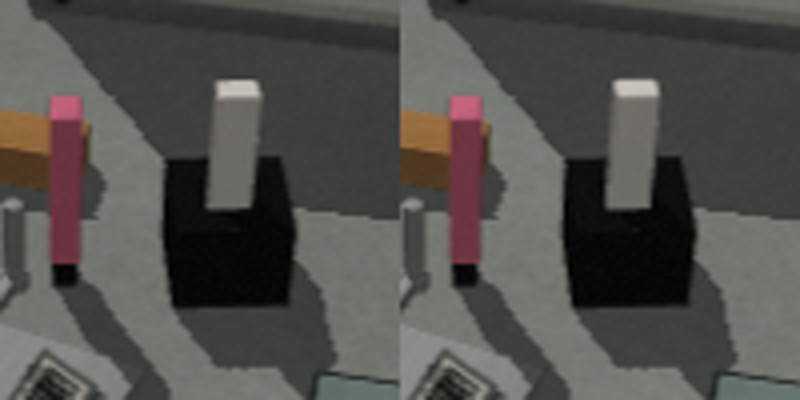

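Before and after look the same, with the bar at (232,145) left and (632,145) right: it is seated upright in the pocket, and the gate is shut. Next, to the pin at about (0.589, -0.146). I keep this yaw, because the closing line then matches the swing direction at the stop.

Request:
arm_command --pt "2.07 2.5 0 0 0 0 1" --pt "2.07 2.5 0 0 0 0 1" --pt "2.07 2.5 0 0 0 0 1" --pt "2.07 2.5 0 0 0 0 1" --pt "2.07 2.55 0 0 0 0 1" --pt "2.05 2.55 0 0 0 0 1" --pt "0 0 0 0 0 0 1" --pt "0 0 0 0 0 0 1"

```text
time_s: 15.25
position: [0.5892, -0.1451, 0.2253]
tcp_rot: [180.0, 0.2, 13.5]
contact_force: [-0.2, -1.0, -0.1]
finger_gap: 0.0852
```

Run:
```python
from h import *
a=cams.snapshot('side')[70:210,170:330,::-1];cv2.imwrite('pics/pin.png',cv2.resize(a,None,fx=4,fy=4,interpolation=cv2.INTER_CUBIC))
s=r.observe();print(s['position'],s['tcp_rot'])
p=s['position'];print(((proj('side',[p,[.5894,-.1462,.155]])-[170,70])*4).round())
```

```text
[ 0.58873271 -0.1465082   0.22542925] [1.79950075e+02 1.76318137e-01 1.34301032e+01]
[[293. 169.]
 [293. 261.]]
```

View pics/pin.png

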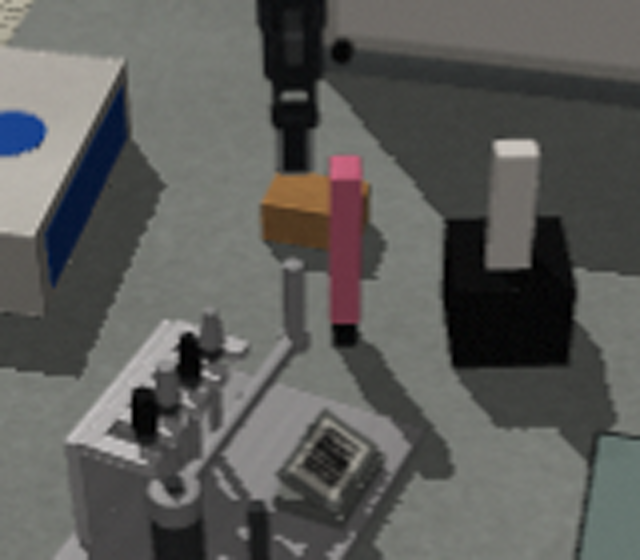

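Pin top at crop (293,262), straight below the fingertips, with the pink bar well clear. Lower and pinch.

Request:
arm_command --pt "0.05 0 -2.5 0 0 0 1" --pt "0 0 -2.5 0 0 0 1" --pt "0 0 -2.5 0 0 0 1" --pt "0 0 -2 0 0 0 1" --pt "0 0 -1.2 0 0 0 1" --pt "0 0 0 0 0 0 1" --pt "0 0 0 0 0 0 1"

```text
time_s: 16.0
position: [0.5904, -0.1465, 0.1202]
tcp_rot: [179.9, -0.0, 13.4]
contact_force: [0.3, -0.3, 0.6]
finger_gap: 0.0856
```

Request:
arm_command --pt "0 0 0 0 0 0 -1" --pt "0 0 0 0 0 0 -1" --pt "0 0 0 0 0 0 -1" --pt "0 0 0 0 0 0 -1" --pt "0 0 0 0 0 0 -1" --pt "0 0 0 0 0 0 -1" --pt "0 0 0 0 0 0 -1" --pt "0 0 0 0 0 0 -1" --pt "0 0 0 0 0 0 -1"

```text
time_s: 16.9
position: [0.5906, -0.1473, 0.1202]
tcp_rot: [179.8, -0.0, 13.4]
contact_force: [-0.1, -5.9, 5.1]
finger_gap: 0.011
```

Request:
arm_command --pt "-0.92 0.25 0 0 0 0 -1" --pt "-0.9 0.3 0 0 0 0 -1" --pt "-0.88 0.35 0 0 0 0 -1" --pt "-0.86 0.4 0 0 0 0 -1" --pt "-0.84 0.45 0 0 0 0 -1" --pt "-0.81 0.5 0 0 0 0 -1" --pt "-0.78 0.54 0 0 0 0 -1" --pt "-0.75 0.58 0 0 0 0 -1" --pt "-0.71 0.63 0 0 0 0 -1" --pt "-0.68 0.67 0 0 0 0 -1" --pt "0 0 0 0 0 0 -1"

```text
time_s: 18.0
position: [0.5064, -0.1015, 0.1201]
tcp_rot: [179.7, 0.3, 13.3]
contact_force: [-1.2, -2.7, 9.5]
finger_gap: 0.0111
```

Request:
arm_command --pt "-0.6 0.72 0 0 0 0 -1" --pt "-0.57 0.75 0 0 0 0 -1" --pt "-0.53 0.78 0 0 0 0 -1" --pt "-0.49 0.8 0 0 0 0 -1" --pt "-0.45 0.83 0 0 0 0 -1" --pt "-0.4 0.86 0 0 0 0 -1" --pt "-0.35 0.88 0 0 0 0 -1" --pt "-0.3 0.9 0 0 0 0 -1" --pt "0 0 0 0 0 0 -1"

```text
time_s: 18.9
position: [0.4641, -0.0359, 0.1196]
tcp_rot: [179.7, 0.9, 13.5]
contact_force: [-14.2, -7.8, 22.1]
finger_gap: 0.0111
```

```bash
python3 -c "
from h import *
s=r.observe();d=np.array(s['position'][:2])-[.6276,.0144];print(s['time_s'],s['position'],s['contact_force'],s['finger_gap'],'radius',np.hypot(*d),'theta',np.arctan2(-d[0],-d[1])-.233)
a=cams.snapshot('side')[70:230,170:370,::-1];cv2.imwrite('pics/g.png',cv2.resize(a,None,fx=4,fy=3.75,interpolation=cv2.INTER_CUBIC))"
```

```text
18.9 [ 0.46409339 -0.03591778  0.11961017] [-14.17225828  -7.76530523  22.05971089] 0.011069731305669505 radius 0.17107393117616665 theta 1.0392524104712373
```

View pics/g.png

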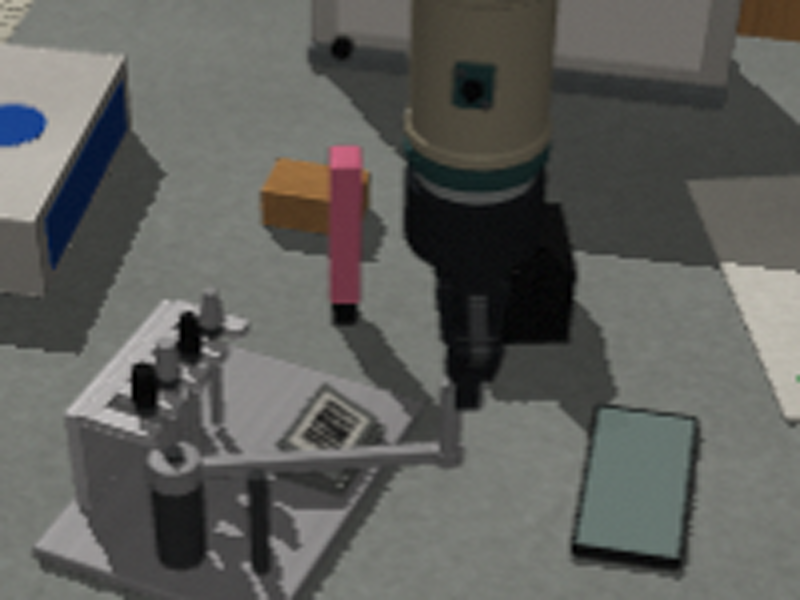

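The gate has swung to about 1.04 rad (pin at crop 450,420, arm level with the label edge). The pin has slid to the inner (+x) edge of the pads, about 6–8 mm off centre. I'll loosen slightly so the pin rests on the rear finger, move the pads inward to centre it, re-pinch, and then go on to the stop. That makes 12 pictures, so I'll rely on numbers from here.

Request:
arm_command --pt "0 0 0 0 0 0 -0.5" --pt "0 0 0 0 0 0 -0.5" --pt "0.35 0.08 0 0 0 0 -0.5" --pt "0.35 0.08 0 0 0 0 -0.5" --pt "0 0 0 0 0 0 -0.5" --pt "0 0 0 0 0 0 -1" --pt "0 0 0 0 0 0 -1" --pt "0 0 0 0 0 0 -1" --pt "0 0 0 0 0 0 -1" --pt "0 0 0 0 0 0 -1"

```text
time_s: 19.95
position: [0.4767, -0.0336, 0.1191]
tcp_rot: [179.9, 0.3, 13.4]
contact_force: [-2.0, -5.6, 1.9]
finger_gap: 0.0113
```

```bash
cat > g.py <<'E'
from h import *
s=r.observe();d=np.array(s['position'][:2])-[.6276,.0144];print(s['time_s'],s['position'],s['tcp_rot'],s['contact_force'],s['finger_gap'],'radius',np.hypot(*d),'theta',np.arctan2(-d[0],-d[1])-.233)
p=place([.6262,-.0778,-.233],[[-.02-.165*np.sin(t),.09-.165*np.cos(t),.093] for t in(0,1,1.1,1.15)]);print('pred pin',p.round(4).tolist())
for c in('side','top'):
    cams.snapshot(c)
    for n in('gate_pin','gate','reader'):print(c,n,[(np.round(x['point'],1).tolist(),round(x['confidence'],2)) for x in cams.recognise(c,n)])
    print(c,'pred pin px',proj(c,p+[0,0,.01]).round(1).tolist())
    m=[x for x in cams.masks_of(c,'gate')][:1]
    if m:
        v,u=np.nonzero(m[0]['pixels']);print('mask u',u.min(),u.max(),'v',v.min(),v.max(),'at umax v',v[u==u.max()].tolist())
E
python3 g.py
```

```text
19.95 [ 0.47670427 -0.03355893  0.11913307] [179.88183061   0.30112888  13.39488401] [-1.981335   -5.56265065  1.90868629] 0.011340652342424479 radius 0.15833376466486615 theta 1.0300646088289729
pred pin [[0.5894, -0.1462, 0.093], [0.4718, -0.0403, 0.093], [0.4672, -0.0245, 0.093], [0.4654, -0.0164, 0.093]]
side gate_pin [([240.3, 193.2], 0.57)]
side gate [([244.1, 191.8], 0.58), ([303.0, 128.3], 0.17)]
side reader [([255.3, 133.0], 0.55), ([302.0, 118.2], 0.41)]
side pred pin px [[243.4, 151.2], [281.7, 185.0], [282.7, 189.8], [282.9, 192.2]]
mask u 207 285 v 180 201 at umax v [181, 182, 183, 184, 185, 187, 188, 189, 190, 191, 192]
top gate_pin [([241.8, 135.7], 0.55), ([206.5, 230.3], 0.4)]
top gate []
top reader []
top pred pin px [[308.4, 151.4], [265.2, 201.9], [258.3, 204.1], [254.8, 204.9]]
mask u 234 262 v 131 206 at umax v [206]
```

Request:
arm_command --pt "0 0 0 0 0 0 -0.5" --pt "0 0 0 0 0 0 -0.5" --pt "-0.25 0.4 0 0 0 0 -0.5" --pt "-0.3 0.4 0 0 0 0 -0.5" --pt "-0.05 0.3 0 0 0 0 -0.5" --pt "0 0 0 0 0 0 -1" --pt "0 0 0 0 0 0 -1" --pt "0 0 0 0 0 0 -1" --pt "0 0 0 0 0 0 -1" --pt "0 0 0 0 0 0 -1"

```text
time_s: 21.45
position: [0.4728, -0.0216, 0.1199]
tcp_rot: [179.9, 0.0, 13.4]
contact_force: [-0.6, -4.2, 4.1]
finger_gap: 0.0111
```

```bash
python3 g.py
```

```text
21.45 [ 0.47281227 -0.02161448  0.11987488] [1.79916440e+02 4.31081154e-02 1.34161919e+01] [-0.62578635 -4.21763692  4.07239762] 0.01113222797069775 radius 0.15892225436627763 theta 1.1091934326883106
pred pin [[0.5894, -0.1462, 0.093], [0.4718, -0.0403, 0.093], [0.4672, -0.0245, 0.093], [0.4654, -0.0164, 0.093]]
side gate_pin [([239.9, 195.8], 0.81)]
side gate [([245.4, 196.9], 0.91), ([305.2, 149.9], 0.57)]
side reader [([256.4, 133.7], 0.89)]
side pred pin px [[243.4, 151.2], [281.7, 185.0], [282.7, 189.8], [282.9, 192.2]]
mask u 207 286 v 183 201 at umax v [189, 190, 191, 192, 193, 194, 195, 196]
top gate_pin []
top gate []
top reader [([363.4, 154.3], 0.64), ([204.9, 230.0], 0.26)]
top pred pin px [[308.4, 151.4], [265.2, 201.9], [258.3, 204.1], [254.8, 204.9]]
mask u 233 245 v 131 142 at umax v [134]
```

Request:
arm_command --pt "-0.1 0.2 0 0 0 0 -1" --pt "-0.1 0.2 0 0 0 0 -1" --pt "-0.05 0.15 0 0 0 0 -1" --pt "0 0 0 0 0 0 -1" --pt "0 0 0 0 0 0 -1"

```text
time_s: 22.45
position: [0.4717, -0.016, 0.1199]
tcp_rot: [179.9, -0.1, 13.4]
contact_force: [1.5, -4.8, 1.2]
finger_gap: 0.011
```

Request:
arm_command --pt "-0.05 0.2 0 0 0 0 -1" --pt "-0.05 0.2 0 0 0 0 -1" --pt "0 0 0 0 0 0 -1" --pt "0 0 0 0 0 0 -1"

```text
time_s: 22.85
position: [0.4715, -0.0151, 0.1199]
tcp_rot: [179.7, -0.1, 13.3]
contact_force: [3.8, -11.1, 1.0]
finger_gap: 0.0112
```

The arm is blocked with the force at 11 N, and the pin direction gives 1.15 rad, which matches the stop. A short settle, a numeric check of the reader and gate, then hand in.

Request:
arm_command --pt "0 0 0 0 0 0 -1" --pt "0 0 0 0 0 0 -1" --pt "0 0 0 0 0 0 -1" --pt "0 0 0 0 0 0 -1" --pt "0 0 0 0 0 0 -1"

```text
time_s: 23.35
position: [0.4715, -0.0152, 0.1199]
tcp_rot: [179.7, -0.1, 13.3]
contact_force: [3.8, -11.3, -0.1]
finger_gap: 0.0112
```

```bash
python3 g.py
python3 - <<'E'
from h import *
for c in('side','top'):
    a=cams.snapshot(c).astype(int);b=cv2.imread('pics/put.png' if c=='side' else 'pics/top0.png')[:,:,::-1].astype(int)
    q=[(.465,-.295,.16),(.465,-.295,.12)] 
    for u in proj(c,q):
        x,y=u.round().astype(int);print(c,(x,y),a[y,x],b[y,x])
    for n in('bowl','phone','bottle','ear_model','carton'):print(n,[np.round(d['point']).tolist() for d in cams.recognise(c,n)][:2])
E
```

```text
23.35 [ 0.4715266  -0.01519048  0.11990744] [ 1.79688311e+02 -8.20879175e-02  1.32561660e+01] [  3.81311183 -11.28313896  -0.05239335] 0.011225461095565749 radius 0.15885371671571394 theta 1.1504268761630898
pred pin [[0.5894, -0.1462, 0.093], [0.4718, -0.0403, 0.093], [0.4672, -0.0245, 0.093], [0.4654, -0.0164, 0.093]]
side gate_pin [([249.9, 193.7], 0.9)]
side gate [([243.8, 195.6], 0.72)]
side reader [([258.7, 134.6], 0.81)]
side pred pin px [[243.4, 151.2], [281.7, 185.0], [282.7, 189.8], [282.9, 192.2]]
mask u 207 286 v 185 201 at umax v [186, 193, 194, 195, 196, 197]
top gate_pin [([239.6, 138.7], 0.48)]
top gate [([237.1, 136.9], 0.6)]
top reader [([361.1, 156.7], 0.58), ([242.5, 137.5], 0.57)]
top pred pin px [[308.4, 151.4], [265.2, 201.9], [258.3, 204.1], [254.8, 204.9]]
side (np.int64(300), np.int64(107)) [68 64 53] [196 191 185]
side (np.int64(298), np.int64(119)) [19 33 31] [111 108 104]
bowl [[257.0, 319.0], [295.0, 251.0]]
phone [[330.0, 198.0]]
bottle [[296.0, 250.0]]
ear_model [[172.0, 360.0]]
carton [[246.0, 120.0]]
top (np.int64(383), np.int64(198)) [32 57 56] [175 173 169]
top (np.int64(377), np.int64(201)) [38 58 56] [81 80 78]
bowl [[124.0, 211.0]]
phone [[297.0, 255.0]]
bottle [[209.0, 230.0]]
ear_model []
carton [[390.0, 150.0], [208.0, 230.0]]
```

Both cameras' views of the reader are now blocked by the arm. Contact is not possible, though: the hand is 28 cm away from it, and every arm link stays well above its 0.16 m top. The reader was last seen seated and has not been touched since. Handing in.

```bash
python3 -c "
from rig import r
s=r.observe();print(s['time_s'],s['qpos'],s['contact_force'],s['finger_gap'])
print(r.sign_off())"
```

```text
24.45 [  26.23663907   35.04920505  -41.27191668  119.27498557   37.48510406
   39.09369456 -116.91726978] [  3.79753384 -11.01467489   0.48085437] 0.01096092059292053
the job is handed in; nothing more can be done
None
```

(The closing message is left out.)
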